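Fit the lever to a watchmaker's screw press and close the press

ROBOT

A 6-joint arm with a two-finger parallel gripper is mounted at the origin on the work surface. World frame = base frame: x ahead of the robot, y to its left, z up, the work surface at z = 0. Lengths are in mm, angles in rad, forces in N, time in s.
With the tool pointing down it reaches from about 300 to 775 mm from the base axis. Payload 14.6 kg.
Tool frame: the origin (TCP) lies on the front face of the gripper's body, between the roots of the fingers; the fingertips stand 97 mm ahead of it and the grasp point (between the pads) lies 78 mm ahead of it; z points along the fingers, y is the direction in which the jaws open and shut (so a half turn about z gives the same grasp; the last joint's range is limited). The gripper opens to 94 mm and grips with 3 to 60 N. Pads are 16 mm wide; open, the fingers measure 119 mm over their backs; the gripper's body (75 mm by 177 mm) begins 78 mm behind the grasp point.
Start: joints at [-1.27, 0.3, 1.521, -0, 1.321, -0.067], TCP at [197.753, -513.209, 302.646] pointing down, gripper open.
Joint ranges: [-3.03, 3.03], [-0.79, 2.21], [0.23, 2.52], [-1.04, 4.18], [0, 3.07], [-2.55, 2.55]. Speed limits (rad/s): [2.22, 2.22, 2.57, 3.14, 3.14, 3.14].

INTERFACE

Orientations are given as [roll, pitch, yaw] about the fixed x, y, z axes, in that order (R = Rz(yaw) Ry(pitch) Rx(roll)).
In Python, from cell import manip, eyes, finder gives the robot as it stands.
- The arm moves only by the tool drive_tool, never from a script. Its argument "rows" is a list of rows, each an object with "offset": the shift along the tool's x, y, z in mm, a list of three; "spin": the turn about the tool's z in degrees; "jaw": the finger opening in mm, from 0 to 94. In form: [{"offset": [dx, dy, dz], "spin": spin, "jaw": jaw}, ...]. A call has 1 to 20 rows; each row shifts and turns the commanded pose from where the row before left it, along the tool's axes as they then stand; what a row does not reach is not made up. A row lasts 1/10 s, in which the tool goes at most 50 mm and 8.59 degrees, less where a joint would pass 70% of its speed; a pose out of reach is approached as far as the arm can. A call is refused whole if a number of a shift passes 50 or a number of a turn 8.59, either way. A call with a gripper value outside its range is refused whole. The fingers move at their own pace and stop on an object; "force" is the grip in N (left out, the last holds). Time passes only in rows, so rows that do not move let the fingers close. It gives the time, the measured TCP pose, the force and the opening at its end, in the units of the state.
- manip.read_state(): the state, without advancing time (a new reading comes with each control period).
- eyes.camera(name): name is "side" or "top"; returns a dict with "color" (384x512x3 uint8, blue, green, red), "depth" (384x512 float32, mm along the optical axis (not along the pixel's ray), 0 where there is no reading), "vfov" (degrees; the focal length in pixels is half the picture's height over the tangent of half this angle, whatever the lens; pixels are square), "cx", "cy" (the principal point, pixels), "rvec" (rotation vector, rad) and "tvec" (3), from world to camera coordinates, as OpenCV has them. Camera axes: x right, y down, z forward; pixel columns grow to the right and rows downward; lengths in mm; the calibration is good to about 2 mm. A picture is of the moment at which its call begins.
- manip.sign_off(): hands the job in, once; it reports no verdict.
Trained networks look in the newest picture that a camera, given by its name, has taken for a name from the list of things; names that differ only in an ending like _2 or _b are one class to them, and where a whole thing is asked for, a point or a joint stands for the part that bears it (a point fixed in the world has none). Each returns a list of dicts, best first, with "p" (0 to 1); they miss things now and then, are a little off and sometimes report something else, mostly with a low value. They report only what shows in the picture. A call takes as long as a camera call. They do not tell look-alikes from the thing itself.
- finder.find_in(camera, target): "uv" ([column, row] in pixels, amid what is visible of it).
The state is a dict: "clock": time; "joints": joint angles; "qd": joint speeds; "effort": joint torques, N m; "eef_pos": TCP position; "eef_rot": TCP orientation; "wrist_force": force on the tool from outside, world axes, zero at the start; "moment": the same for the moment, N m; "finger_gap": finger opening in mm.
Only numpy, scipy, OpenCV 4.12 (cv2) and the standard library are available. Lean on these libraries where they do the work, as an engineer would, in place of code of your own. Each camera call takes 0.05 s, during which the arm holds its last target. There are 200 camera calls.

TASK

A watch already lies in the small bench press, but the press lever is off and lying on the green mat. Put the lever on the press's splined spindle, turning it lightly until the splines find each other and letting it slide fully home on the shoulder without forcing it; then swing the lever clockwise until the pusher bears on the watch's case back and the lever stops, without straining it. Let go, and leave the other things on the bench where they are.

Things in the scene. Friction and masses are not known exactly. Their poses are not given: they have to be found in the camera images.
- press: Grey C-frame screw press, base 160 x 100 mm, frame 160 mm high. Origin on the bench under its upright spindle; x points from there to the column behind. The spindle turns clockwise (from above) by 1.4 to 1.9 rad till the pusher bears on the watch, a hard stop; back by at most 0.5 rad. It is stiff: 0.25 N m, about 3 N at the lever's knob, turns it, light contact does not; it stays where left
- spindle_nose (a point): tip of the spindle's nose, 200 mm above the bench. The nose is plain: tapering from 11 to 19 mm diameter over 6 mm, then 19 mm for 6 mm. Below it six spline teeth, every 60 degrees, 5.2 mm wide, from 19 out to 26 mm diameter, 22 mm tall, down to the shoulder. This frame is fixed to the press and does not turn: the teeth stand at an unknown angle, to be seen or felt
- shoulder (a point): centre of the upper face of the spindle's shoulder, a 36 mm collar, 166 mm above the bench, on the spindle axis: the lever hub's underside seats here. The tooth tops are 22 mm above it, the nose tip 34 mm. Fixed to the press, does not turn
- lever_hub (a point): centre of the lever's steel hub, a block 38 x 38 mm, 36 mm high, lying upright on the mat (3 mm thick). Bored right through with six grooves every 60 degrees, one along the arm (20 mm across the lands, grooves 6.4 mm wide: 0.6 mm play each side of a tooth). x along the arm to the knob, z up. The lever weighs 0.22 to 0.34 kg, nearly all in the hub
- lever_bore (a point): centre of the lever hub's underside, on the bore axis, 18 mm below lever_hub; same axes
- lever_knob (a point): middle of the black upright knob at the end of the lever's arm, 90 mm from the bore axis and 26 mm above the hub's underside. Knob 22 mm in diameter, 36 mm tall, its top 44 mm above the hub's underside (8 mm above the hub's top); the arm is a flat bar 12 mm wide and 8 mm thick at the hub's bottom; axes as lever_hub
- pusher (a point): centre of the underside of the press's white pusher, on the spindle axis; sinks 1.27 mm per rad that the spindle turns clockwise
- case_back (a point): centre of the case back of the watch lying in the press, 60 mm above the bench; the press is closed when the pusher is down on it (gap under 0.2 mm)
- multimeter: bystander: black multimeter 135 x 72 x 30 mm; origin at the centre of its underside
- movement_holder: bystander: black two-jaw movement holder 46 mm square, 30 mm high; origin at the centre of its underside
- loupe: bystander: black eye loupe, 35 mm across, 34 mm high; origin at the centre of its underside
- wristwatch: bystander: steel wristwatch laid open, 160 mm long, 40 mm wide, 10 mm high; origin under the centre of the case
- spectacles: bystander: wire spectacles, 112 mm wide, 45 mm high, sidepieces 135 mm long along its x; origin under the bridge
- tweezers: bystander: steel tweezers 125 mm long along x, 7 mm high; origin at the centre of the underside
Things that resemble listed ones, but are neither listed nor needed, are in the scene too. There is more than one size of the part that bears lever_hub; the job needs the smallest.

How it is judged (in metres and radians):
On the way, in this order (a step that is already met when the one before it is completed fails the run):
1. the lever is fully home on the spindle's splines, its hub down on the shoulder, while the press is still open (horizontal distance between lever_bore and shoulder below 0.002 m and z of lever_bore in the frame of shoulder below 0.0015 m and angle between lever_bore's own z axis and vertical below 0.06 rad and z of pusher in the frame of case_back above 0.0008 m), for 0.2 s.
2. the lever, still home, has been swung until the pusher bears on the case back (horizontal distance between lever_bore and shoulder below 0.002 m and z of lever_bore in the frame of shoulder below 0.0015 m and angle between lever_bore's own z axis and vertical below 0.06 rad and z of pusher in the frame of case_back below 0.0002 m), for 0.2 s.
At the end, for the whole second after the job is handed in: The lever is on the spindle, hub within 1.5 mm of the shoulder, within 2 mm of the axis and upright within 0.06 rad; the pusher is within 0.2 mm of the case back; the lever is released and at rest (all of step 2 and linear speed of lever below 0.02 m/s and contact force between the fingers and lever below 0.1 N); the robot touches nothing.
It fails at once if the lever is forced down while its bore does not match the splines: over 40 N on the spindle with the hub still up on the tooth ends (z of lever_bore in the frame of shoulder above 0.019 m and contact force between lever and press above 40 N).
It fails at once if the splines are strained: over 240 N in all between lever and spindle (some 25 N at the knob against the stop) (contact force between lever and press above 240 N).
It fails at once if one of the other things on the bench is moved by more than 20 mm (distance of any of multimeter, movement_holder, loupe, wristwatch, spectacles, tweezers from where it was at the start of the episode above 0.02 m).
It also fails if it takes over 72 s, if anything falls off the work surface, if the arm or the gripper's body presses on something with over 40 N, if the wrist force passes 120 N, or if a joint passes its speed limit or range.

## Working session

There is one attempt and no reset: what is moved stays moved. The work goes in short steps, Python scripts to look and compute and a tool call to move; the robot and the scene stay as the last step left them, time stands still between calls to the robot, and variables do not carry over. Pictures are saved under pics/ and viewed, about 8 in all and at most 12, crops included, and the job is handed in when it is done.

Besides the shell and the picture viewer there is one more tool, called after ">>>" in YAML: its name, and indented under it one key for each argument. drive_tool: Moves the arm, as the interface text tells. Its arguments: {"type":"object","properties":{"rows":{"type":"array","items":{"type":"object","properties":{"offset":{"type":"array","items":{"type":"number"}},"spin":{"type":"number"},"jaw":{"type":"number"}}}},"force":{"type":"number"}},"required":["rows"]}

```bash
mkdir -p pics; cat > h.py <<'E'
import numpy as np, cv2
from cell import manip, eyes, finder
def cam(n):
    c=eyes.camera(n); h,w=c["depth"].shape
    c["f"]=h/2/np.tan(np.radians(c["vfov"])/2)
    c["R"]=cv2.Rodrigues(np.array(c["rvec"],float))[0]; c["t"]=np.array(c["tvec"],float).ravel(); return c
def cloud(c):
    h,w=c["depth"].shape; v,u=np.mgrid[:h,:w]; z=c["depth"]
    p=np.stack([(u-c["cx"])/c["f"]*z,(v-c["cy"])/c["f"]*z,z],-1)
    P=(p-c["t"])@c["R"]; P[z==0]=np.nan; return P
def onplane(c,u,v,z):
    d=np.array([(u-c["cx"])/c["f"],(v-c["cy"])/c["f"],1])@c["R"]; o=-c["t"]@c["R"]
    return o+d*(z-o[2])/d[2]
def proj(c,p):
    q=c["R"]@np.array(p,float)+c["t"]; return c["f"]*q[:2]/q[2]+[c["cx"],c["cy"]]
E
python3 - <<'E'
from h import *
for n in ("top","side"):
    c=cam(n); cv2.imwrite(f"pics/{n}0.png",c["color"]); P=cloud(c)
    print(n,c["f"],"campos",-c["t"]@c["R"],"fwd",c["R"][2])
    for t in ("press","lever_hub","lever_knob","spindle_nose","shoulder","multimeter","loupe"):
        for r in finder.find_in(n,t)[:5]:
            u,v=r["uv"]; print(t,np.round(r["uv"]),round(r["p"],2),np.round(P[int(v),int(u)]))
s=manip.read_state(); print(s)
a=cv2.imread("pics/top0.png");b=cv2.imread("pics/side0.png")
E
```

```text
top 443.6270615978193 campos [ 363.66182736  118.60241952 1453.48609572] fwd [ 0.0800402  -0.00950266 -0.99674634]
press [341. 181.] 0.84 [ 526. -156.  147.]
lever_hub [101. 220.] 0.86 [405. 601.   4.]
lever_hub [225. 180.] 0.7 [541. 195.  33.]
lever_hub [201. 279.] 0.63 [219. 272.   6.]
lever_knob [101. 220.] 0.89 [409. 601.   3.]
lever_knob [234. 184.] 0.73 [529. 170.   2.]
lever_knob [197. 285.] 0.61 [208. 276.  46.]
spindle_nose [342. 182.] 0.69 [ 521. -157.  156.]
shoulder [339. 183.] 0.76 [ 522. -149.  151.]
shoulder [234. 116.] 0.69 [748. 169.  34.]
shoulder [387. 220.] 0.23 [ 420. -336.    3.]
multimeter [234. 114.] 0.88 [754. 169.  37.]
multimeter [385. 218.] 0.48 [ 422. -319.   26.]
multimeter [341. 180.] 0.16 [ 528. -155.  152.]
loupe [285. 133.] 0.52 [702.  -0.   3.]
side 409.4902130051443 campos [ 414.33071665 -803.93871459  849.6798895 ] fwd [ 0.06857007  0.8019398  -0.59345657]
press [284. 305.] 0.77 [ 539. -175.   44.]
press [277. 298.] 0.21 [ 520. -182.   84.]
lever_hub [223. 153.] 0.95 [423. 567.  46.]
lever_hub [170. 211.] 0.9 [229. 286.   3.]
lever_hub [269. 217.]
[... 454 characters left out ...]
0.73 [686.  -7.  21.]
{'clock': 0.8, 'joints': array([-1.26962486e+00,  2.99896280e-01,  1.52101994e+00, -5.32848349e-07,
        1.32067033e+00, -6.65711566e-02]), 'qd': array([ 5.58439412e-04, -5.23496654e-04, -1.21032918e-03,  3.35016948e-06,
        9.25541250e-04, -8.67224934e-04]), 'effort': array([-1.44312362e-04, -5.31627131e+01, -3.52906001e+01,  7.08537083e-02,
        2.12164846e-02, -1.49845499e-05]), 'eef_pos': array([ 197.73924843, -513.21284866,  302.63918065]), 'eef_rot': array([3.14158659e+00, 9.21391288e-07, 3.67742757e-01]), 'wrist_force': array([1.0009279 , 0.41978391, 0.46679106]), 'moment': array([-0.05413339,  0.02190479,  0.03458953]), 'finger_gap': 93.96191668799081}
```

```bash
python3 - <<'E'
import cv2,numpy as np
a=cv2.imread("pics/top0.png");b=cv2.imread("pics/side0.png")
cv2.imwrite("pics/top0c.png",cv2.resize(a[90:330,70:420],None,fx=2.28,fy=2.28,interpolation=cv2.INTER_CUBIC))
t=[cv2.resize(a[y-30:y+30,x-30:x+30],(260,260),interpolation=cv2.INTER_CUBIC) for x,y in((101,220),(225,180),(201,279))]
s=[cv2.resize(b[y-30:y+30,x-30:x+30],(260,260),interpolation=cv2.INTER_CUBIC) for x,y in((223,153),(269,217),(170,211))]
cv2.imwrite("pics/crops.png",np.vstack([np.hstack(t),np.hstack(s)]))
E
```

```text
(no output)
```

View pics/top0c.png

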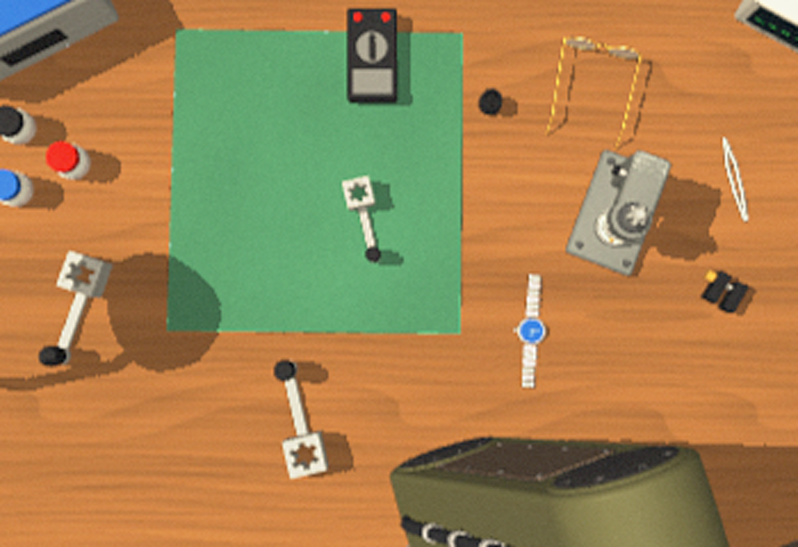

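View pics/crops.png

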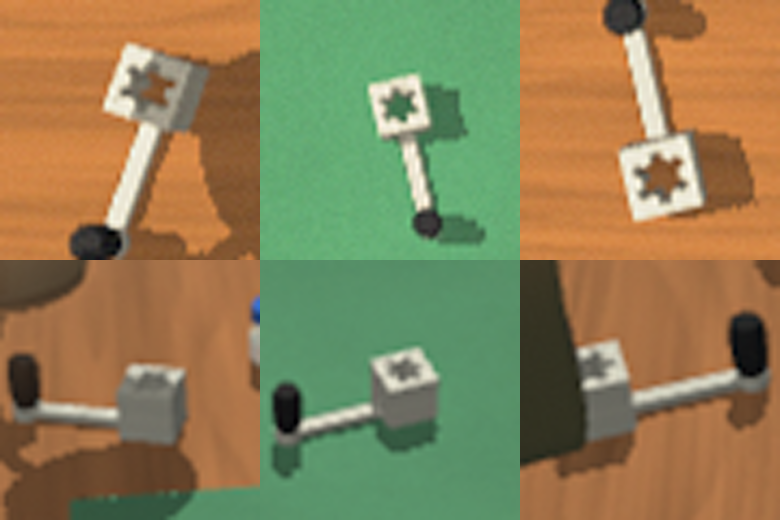

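Look-alikes for the lever: hubs at top pixels (105,208), (203,290) on the wood, both larger, and (227,175) on the green mat, the smallest. I choose (227,175). The spindle is at about (348,184). Next I measure both.

```bash
cat > meas.py <<'E'
from h import *
T=cam("top");S=cam("side")
for n,c in(("top",T),("side",S)):
    P=cloud(c); X,Y,Z=P[...,0],P[...,1],P[...,2]
    near=(abs(X-520)<90)&(abs(Y-185)<80)
    m=near&(Z>34)&(Z<44)
    sat=c["color"].max(-1).astype(int)-c["color"].min(-1)
    top=m&(sat<40)&(c["color"].min(-1)>110)
    v,u=np.nonzero(top)
    if len(u)>5:
        r=cv2.minAreaRect(np.c_[X[top],Y[top]].astype(np.float32)); print(n,"hub rect",r,len(u),"Zmed",np.median(Z[top]), "mean",X[top].mean(),Y[top].mean())
    k=near&(c["color"].max(-1)<60)&(Z>20)&(Z<60)
    if k.sum(): print(n,"knob",np.nanmedian(P[k],0),k.sum(),np.nanpercentile(Z[k],95))
    s=(abs(X-520)<90)&(abs(Y+155)<80)
    for a,b in((20,50),(150,158),(158,164),(164,172),(172,186),(186,198),(198,206)):
        q=s&(Z>a)&(Z<b)
        if q.sum()>2:print(n,a,b,q.sum(),np.round(P[q].mean(0),1),np.round(np.percentile(P[q],[3,97],axis=0)[:,:2].ravel(),1), cv2.minAreaRect(P[q][:,:2].astype(np.float32)))
    w=c["color"]
    o=proj(c,[520,-155,160]).astype(int);print(o)
    cv2.imwrite(f"pics/press_{n}.png",cv2.resize(w[o[1]-40:o[1]+40,o[0]-40:o[0]+40],(400,400),interpolation=cv2.INTER_CUBIC))
cv2.imwrite("pics/press.png",np.hstack([cv2.imread(f"pics/press_{n}.png") for n in("top","side")]))
E
python3 meas.py
```

```text
top hub rect ((555.6791381835938, 189.696044921875), (37.549072265625, 36.92815399169922), 13.635125160217285) 83 Zmed 38.793851540459364 mean 555.6559752105146 190.523782437475
top knob [469.37545852 164.63555904  45.55143289] 17 50.926639838336484
top 20 50 546 [ 516.8 -158.    25.1] [ 456.2 -203.5  603.6 -119.8] ((531.80712890625, -177.78225708007812), (98.76097869873047, 152.86990356445312), 70.14630889892578)
top 150 158 327 [ 548.5 -183.9  152.8] [ 489.4 -213.8  590.8 -148.8] ((540.5674438476562, -180.79486083984375), (50.37643051147461, 113.88450622558594), 71.06939697265625)
top 158 164 38 [ 513.3 -169.2  161.1] [ 491.7 -194.2  559.4 -152.7] ((536.8421630859375, -177.0805206298828), (38.239871978759766, 92.21261596679688), 77.01138305664062)
top 164 172 44 [ 509.  -165.8  167. ] [ 494.6 -185.5  526.6 -154.6] ((510.0780334472656, -170.33111572265625), (33.41012954711914, 33.952171325683594), 19.32023811340332)
top 172 186 16 [ 509.6 -165.4  180.2] [ 499.5 -175.9  521.2 -158.7] ((509.3379211425781, -165.29083251953125), (24.171489715576172, 13.607057571411133), 22.5914096832275
[... 1115 characters left out ...]
88281)
side 164 172 84 [ 514.3 -180.5  167.7] [ 499.2 -189.8  530.8 -165. ] ((514.674560546875, -176.05245971679688), (28.37736701965332, 33.79582214355469), 86.4517593383789)
side 172 186 51 [ 514.5 -180.3  178.9] [ 503.5 -185.5  525.9 -172.5] ((515.5502319335938, -177.01153564453125), (24.448593139648438, 17.684856414794922), 2.2528774738311768)
side 186 198 59 [ 514.5 -178.1  191.6] [ 504.8 -184.5  526.6 -168.2] ((516.102294921875, -176.8133544921875), (19.094377517700195, 24.588180541992188), 89.18653106689453)
side 198 206 31 [ 515.2 -174.5  200.5] [ 508.9 -180.4  521.  -167.3] ((515.2120361328125, -173.99525451660156), (11.32871150970459, 14.777824401855469), 41.762451171875)
[275 265]
```

View pics/press.png

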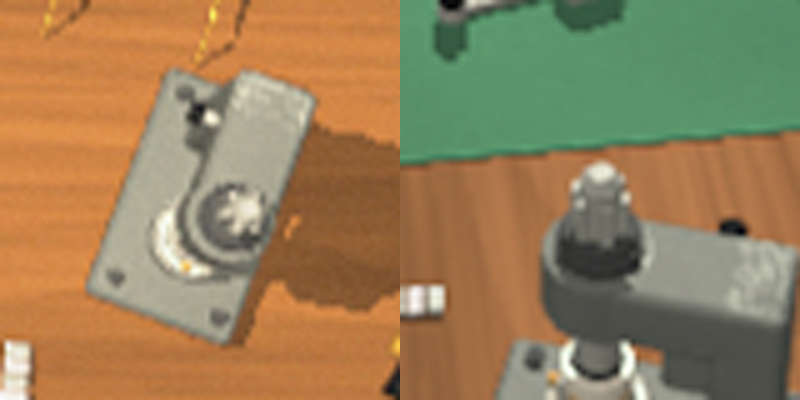

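>>> drive_tool:
  rows:
    - {"offset": [0, 0, -30], "spin": 6.8, "jaw": 70}
    - {"offset": [27.5, -31.1, 0]}
    - {"offset": [27.5, -31.1, 0]}
    - {"offset": [27.5, -31.1, 0]}
    - {"offset": [27.5, -31.1, 0]}
    - {"offset": [27.5, -31.1, 0]}
    - {"offset": [27.5, -31.1, 0]}
    - {"offset": [27.5, -31.1, 0]}
    - {"offset": [27.5, -31.1, 0]}
    - {"offset": [27.5, -31.1, 0]}
    - {"offset": [27.5, -31.1, 0]}
    - {"offset": [27.5, -31.1, 0]}
    - {"offset": [27.5, -31.1, 0]}
    - {"offset": [27.5, -31.1, 0]}
    - {"offset": [27.5, -31.1, 0]}
    - {"offset": [27.5, -31.1, 0]}
    - {"offset": [27.5, -31.1, 0]}
    - {"offset": [27.5, -31.1, 0]}
    - {"offset": [27.5, -31.1, 0]}
    - {"offset": [27.5, -31.1, 0]}
  force: 15

```text
validation failed for argument at $.ro...
```

>>> drive_tool:
  rows:
    - {"offset": [0, 0, -30], "spin": 6.8, "jaw": 70}
    - {"offset": [27.5, -31.1, 0], "spin": 0, "jaw": 70}
    - {"offset": [27.5, -31.1, 0], "spin": 0, "jaw": 70}
    - {"offset": [27.5, -31.1, 0], "spin": 0, "jaw": 70}
    - {"offset": [27.5, -31.1, 0], "spin": 0, "jaw": 70}
    - {"offset": [27.5, -31.1, 0], "spin": 0, "jaw": 70}
    - {"offset": [27.5, -31.1, 0], "spin": 0, "jaw": 70}
    - {"offset": [27.5, -31.1, 0], "spin": 0, "jaw": 70}
    - {"offset": [27.5, -31.1, 0], "spin": 0, "jaw": 70}
    - {"offset": [27.5, -31.1, 0], "spin": 0, "jaw": 70}
    - {"offset": [27.5, -31.1, 0], "spin": 0, "jaw": 70}
    - {"offset": [27.5, -31.1, 0], "spin": 0, "jaw": 70}
    - {"offset": [27.5, -31.1, 0], "spin": 0, "jaw": 70}
    - {"offset": [27.5, -31.1, 0], "spin": 0, "jaw": 70}
    - {"offset": [27.5, -31.1, 0], "spin": 0, "jaw": 70}
    - {"offset": [27.5, -31.1, 0], "spin": 0, "jaw": 70}
    - {"offset": [27.5, -31.1, 0], "spin": 0, "jaw": 70}
    - {"offset": [27.5, -31.1, 0], "spin": 0, "jaw": 70}
    - {"offset": [27.5, -31.1, 0], "spin": 0, "jaw": 70}
    - {"offset": [27.5, -31.1, 0], "spin": 0, "jaw": 70}
  force: 15

```text
clock: 2.9
eef_pos: [558.9, 190.0, 332.6]
eef_rot: [3.142, -0.0, 0.249]
wrist_force: [-0.2, -0.1, 0.4]
finger_gap: 69.7
```

>>> drive_tool:
  rows:
    - {"offset": [0, 0, 40], "spin": 0, "jaw": 70}
    - {"offset": [0, 0, 40], "spin": 0, "jaw": 70}
    - {"offset": [0, 0, 40], "spin": 0, "jaw": 70}
    - {"offset": [0, 0, 40], "spin": 0, "jaw": 70}
    - {"offset": [0, 0, 35], "spin": 0, "jaw": 70}
    - {"offset": [0, 0, 20], "spin": 0, "jaw": 70}
    - {"offset": [0, 0, 11.6], "spin": 0, "jaw": 70}
    - {"offset": [0, 0, 0], "spin": 0, "jaw": 70}
  force: 15

```text
clock: 3.7
eef_pos: [558.1, 188.2, 104.9]
eef_rot: [3.142, 0.002, 0.249]
wrist_force: [1.1, -0.4, 0.3]
finger_gap: 70.5
```

```bash
cat > look.py <<'E'
import sys
from h import *
n,x,y,z,k,out=sys.argv[1],*map(float,sys.argv[2:6]),sys.argv[6]
c=cam(n);o=proj(c,[x,y,z]).astype(int);k=int(k)
y0,x0=max(0,o[1]-k),max(0,o[0]-k)
i=c["color"][y0:o[1]+k,x0:o[0]+k];s=560/max(i.shape[:2]);print("origin px",x0,y0,"scale",s)
cv2.imwrite(f"pics/{out}.png",cv2.resize(i,None,fx=s,fy=s,interpolation=cv2.INTER_CUBIC))
E
python3 look.py side 540 185 30 45 grasp
```

```text
origin px 220 170 scale 6.222222222222222
```

View pics/grasp.png

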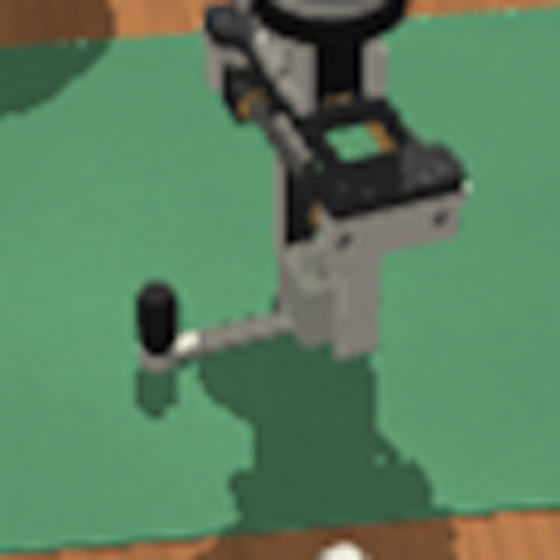

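The side view shows the hub between the jaws (crop 280–380, 250–350) and the knob clear at (157,320). I close and lift.

>>> drive_tool:
  rows:
    - {"offset": [0, 0, 0], "spin": 0, "jaw": 30}
    - {"offset": [0, 0, 0], "spin": 0, "jaw": 30}
    - {"offset": [0, 0, 0], "spin": 0, "jaw": 30}
    - {"offset": [0, 0, 0], "spin": 0, "jaw": 30}
    - {"offset": [0, 0, 0], "spin": 0, "jaw": 30}
    - {"offset": [0, 0, 0], "spin": 0, "jaw": 30}
    - {"offset": [0, 0, 0], "spin": 0, "jaw": 30}
    - {"offset": [0, 0, -10], "spin": 0, "jaw": 30}
    - {"offset": [0, 0, -40], "spin": 0, "jaw": 30}
    - {"offset": [0, 0, -40], "spin": 0, "jaw": 30}
    - {"offset": [0, 0, -40], "spin": 0, "jaw": 30}
    - {"offset": [0, 0, -40], "spin": 0, "jaw": 30}
    - {"offset": [0, 0, -40], "spin": 0, "jaw": 30}
    - {"offset": [0, 0, 0], "spin": 0, "jaw": 30}
  force: 20

```text
clock: 5.15
eef_pos: [559.1, 188.5, 322.1]
eef_rot: [-3.141, -0.009, 0.249]
wrist_force: [-0.4, -0.7, -2.7]
finger_gap: 38.1
```

>>> drive_tool:
  rows:
    - {"offset": [0, 0, -15], "spin": 0, "jaw": 30}
    - {"offset": [-13.3, 33.8, 0], "spin": 0, "jaw": 30}
    - {"offset": [-13.3, 33.8, 0], "spin": 0, "jaw": 30}
    - {"offset": [-13.3, 33.8, 0], "spin": 0, "jaw": 30}
    - {"offset": [-13.3, 33.8, 0], "spin": 0, "jaw": 30}
    - {"offset": [-13.3, 33.8, 0], "spin": 0, "jaw": 30}
    - {"offset": [-13.3, 33.8, 0], "spin": 0, "jaw": 30}
    - {"offset": [-13.3, 33.8, 0], "spin": 0, "jaw": 30}
    - {"offset": [-13.3, 33.8, 0], "spin": 0, "jaw": 30}
    - {"offset": [-13.3, 33.8, 0], "spin": 0, "jaw": 30}
    - {"offset": [-13.3, 33.8, 0], "spin": 0, "jaw": 30}
    - {"offset": [0, 0, 0], "spin": 0, "jaw": 30}
    - {"offset": [0, 0, 0], "spin": 0, "jaw": 30}
    - {"offset": [0, 0, 0], "spin": 0, "jaw": 30}
  force: 20

```text
clock: 6.55
eef_pos: [512.9, -171.4, 330.5]
eef_rot: [-3.141, 0.001, 0.25]
wrist_force: [-0.7, 0.1, -2.6]
finger_gap: 38.1
```

```bash
python3 - <<'E'
from h import *
s=manip.read_state(); p=s["eef_pos"]; print(np.round(p,1),np.round(s["eef_rot"],4),np.round(s["wrist_force"],1)); yaw=s["eef_rot"][2]
e=np.array([np.cos(yaw),np.sin(yaw)])
for n in("top","side"):
    c=cam(n);P=cloud(c);X,Y,Z=P[...,0],P[...,1],P[...,2]
    K=p[:2]-90*e
    m=(abs(X-K[0])<25)&(abs(Y-K[1])<25)&(c["color"].max(-1)<70)&(Z>220)
    print(n,m.sum(),"knob exp",K,"got med",np.round(np.nanmedian(P[m],0),1),"rng",np.round(np.nanpercentile(P[m],[3,97],axis=0),1))
    vv,uu=np.nonzero(m); print("px",uu.min(),uu.max(),vv.min(),vv.max(),"exp top/bottom px",proj(c,[*K,p[2]-103+44]),proj(c,[*K,p[2]-103+8]))
    o=proj(c,[513,-172,210]).astype(int);i=c["color"][o[1]-38:o[1]+38,o[0]-38:o[0]+38]
    cv2.imwrite(f"pics/a_{n}.png",cv2.resize(i,(400,400),interpolation=cv2.INTER_CUBIC)); print(o-38, 400/76)
cv2.imwrite("pics/above.png",np.hstack([cv2.imread(f"pics/a_{n}.png") for n in("top","side")]))
E
```

```text
[ 512.9 -171.4  330.5] [-3.1408e+00  7.0000e-04  2.4970e-01] [-0.7  0.1 -2.6]
top 5 knob exp [ 425.65406694 -193.59785617] got med [ 404.1 -171.5  567.4] rng [[ 402.2 -174.8  562.7]
 [ 405.9 -169.2  568.2]]
px 392 394 215 217 exp top/bottom px [365.0843075  212.68055405] [361.64675237 213.32363974]
[313 144] 5.2631578947368425
side 305 knob exp [ 425.65406694 -193.59785617] got med [ 430.3 -199.   483.1] rng [[ 405.3 -203.6  243.4]
 [ 449.4 -178.6  554.8]]
px 210 242 109 259 exp top/bottom px [233.33206991 245.47781444] [234.14277379 258.06769948]
[235 217] 5.2631578947368425
```

View pics/above.png

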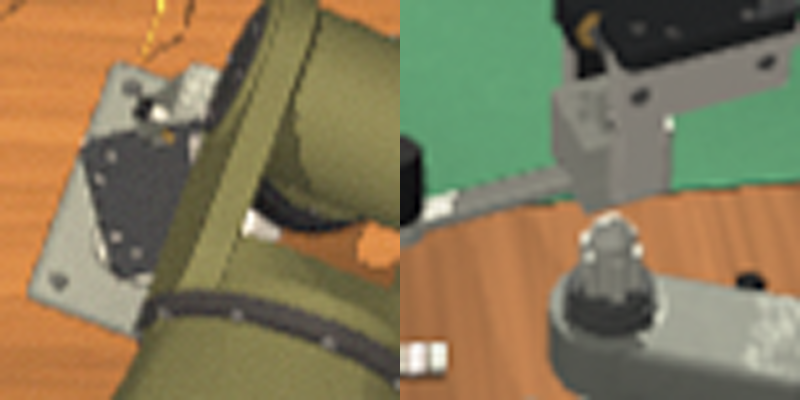

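```bash
python3 - <<'E'
from h import *
p=manip.read_state()["eef_pos"];yaw=.2497;e=np.array([np.cos(yaw),np.sin(yaw)]);K=p[:2]-90*e
c=cam("side");P=cloud(c);X,Y,Z=P[...,0],P[...,1],P[...,2]
print(p)
m=(abs(X-K[0])<30)&(abs(Y-K[1])<30)&(c["color"].max(-1)<70)&(Z>228)&(Z<280)
vv,uu=np.nonzero(m);print(m.sum(),"knob med",np.median(P[m],0),"px",uu.min(),uu.max(),vv.min(),vv.max(),np.percentile(P[m],[3,97],axis=0))
t=m&(Z>268);print("knob top",t.sum(),P[t].mean(0))
# nose column pixel centre vs expectation of axis in image
q=(abs(X-515)<30)&(abs(Y+174)<30)&(Z>172)&(Z<203)
for v in range(np.nonzero(q)[0].min(),np.nonzero(q)[0].max()+1):
    u=np.nonzero(q[v])[0]
    if len(u):print(v,u.min(),u.max(),end="; ")
print()
for z in(200,190,180):print(z,proj(c,[515.2,-174,z]))
# hub pixels: dark/grey face left edge by colour row, print gray strip
for v in(248,250,253):print(v,c["color"][v,255:295].tolist()[::2])
E
```

```text
[ 512.99679854 -171.16922223  330.85979771]
141 knob med [ 426.40442734 -200.31194651  262.92687957] px 230 239 243 259 [[ 418.10827858 -203.69149088  241.17966642]
 [ 434.77368262 -188.21944264  274.31749628]]
knob top 53 [ 426.8731582  -196.21228589  272.09927491]
257 274 276; 258 273 277; 259 272 278; 260 271 279; 261 270 280; 262 270 280; 263 270 281; 264 270 281; 265 270 280; 266 270 280; 267 270 280; 268 270 280; 269 270 280; 270 270 278; 271 271 277; 272 276 277; 
200 [275.06762877 259.70387332]
190 [275.00653292 262.91848953]
180 [274.94623436 266.09115516]
248 [[116, 159, 96], [115, 160, 96], [115, 160, 95], [109, 147, 93], [119, 149, 116], [108, 117, 119], [105, 114, 115], [104, 113, 113], [103, 113, 113], [103, 112, 112], [117, 127, 130], [122, 130, 134], [117, 125, 129], [118, 125, 129], [117, 126, 130], [109, 118, 123], [113, 154, 97], [115, 159, 96], [116, 161, 96], [116, 161, 97]]
250 [[116, 148, 111], [108, 126, 113], [121, 135, 130], [120, 130, 133], [120, 132, 134], [124, 135, 136], [113, 123, 124], [105, 114, 116], [104, 113, 114], [104, 114, 115], [118, 127, 131], [119, 128, 133], [119, 127, 130], [118, 126, 129], [118, 126, 129], [109, 116, 122], [114, 154, 97], [116, 160, 96], [117, 162, 97], [116, 160, 96]]
253 [[124, 135, 136], [128, 140, 142], [119, 129, 130], [116, 126, 128], [106, 115, 117], [102, 117, 105], [104, 126, 101], [106, 114, 116], [104, 113, 114], [103, 112, 113], [118, 127, 131], [118, 126, 131], [119, 127, 129], [115, 122, 122], [105, 114, 116], [85, 97, 106], [77, 110, 101], [83, 123, 156], [76, 114, 154], [67, 106, 153]]
```

>>> drive_tool:
  rows:
    - {"offset": [0, 0, 15], "spin": 0, "jaw": 30}
    - {"offset": [0, 0, 10], "spin": 0, "jaw": 30}
    - {"offset": [0, 0, 5], "spin": 0, "jaw": 30}
    - {"offset": [0, 0, 0], "spin": 0, "jaw": 30}
    - {"offset": [0, 0, 1], "spin": 0, "jaw": 30}
    - {"offset": [0, 0, 1], "spin": 0, "jaw": 30}
    - {"offset": [0, 0, 0], "spin": 0, "jaw": 30}
  force: 20

```text
clock: 7.4
eef_pos: [512.9, -172.1, 299.3]
eef_rot: [3.141, -0.0, 0.249]
wrist_force: [-0.5, 0.8, -3.2]
finger_gap: 37.5
```

>>> drive_tool:
  rows:
    - {"offset": [0, 0, 1], "spin": 0, "jaw": 30}
    - {"offset": [0, 0, 1], "spin": 0, "jaw": 30}
    - {"offset": [0, 0, 0], "spin": 0, "jaw": 30}
    - {"offset": [0, 0, 0], "spin": 0, "jaw": 30}
  force: 20

```text
clock: 7.8
eef_pos: [512.9, -172.1, 297.1]
eef_rot: [3.141, -0.0, 0.249]
wrist_force: [1.2, -0.4, -2.8]
finger_gap: 37.7
```

>>> drive_tool:
  rows:
    - {"offset": [0, 0, 1], "spin": 0, "jaw": 30}
    - {"offset": [0, 0, 1], "spin": 0, "jaw": 30}
    - {"offset": [0, 0, 0], "spin": 0, "jaw": 30}
    - {"offset": [0, 0, 0], "spin": 0, "jaw": 30}
  force: 20

```text
clock: 8.2
eef_pos: [512.9, -172.2, 295.0]
eef_rot: [3.141, -0.0, 0.249]
wrist_force: [2.2, -3.4, -2.9]
finger_gap: 38.1
```

>>> drive_tool:
  rows:
    - {"offset": [0.2, 0.7, 0], "spin": 0, "jaw": 30}
    - {"offset": [0, 0, 0], "spin": 0, "jaw": 30}
    - {"offset": [0, 0, 0], "spin": 0, "jaw": 30}
  force: 20

```text
clock: 8.5
eef_pos: [513.2, -172.6, 295.0]
eef_rot: [-3.141, 0.0, 0.249]
wrist_force: [0.0, -0.5, -2.8]
finger_gap: 37.8
```

```bash
python3 -c "
from h import *
for i in range(6):
  cam('side');s=manip.read_state();print(np.round(s['eef_pos'],2),np.round(s['wrist_force'],1),np.round(s['moment'],2))"
```

```text
[ 513.19 -172.64  294.96] [ 0.2  0.6 -2.9] [ 0.02 -0.03 -0.01]
[ 513.22 -172.6   295.  ] [ 0.3 -0.9 -2.9] [ 0.01 -0.02 -0.01]
[ 513.2  -172.66  295.  ] [ 0.8  0.3 -2.6] [ 0.01 -0.04  0.02]
[ 513.22 -172.67  295.02] [ 0.3  0.7 -2.5] [ 0.02 -0.03 -0.  ]
[ 513.23 -172.66  295.02] [-0.9  0.6 -2.8] [ 0.01 -0.03  0.02]
[ 513.23 -172.67  295.02] [ 0.2  0.1 -3.2] [-0.02 -0.06  0.01]
```

>>> drive_tool:
  rows:
    - {"offset": [0, 0, 1], "spin": 0, "jaw": 30}
    - {"offset": [0, 0, 1], "spin": 0, "jaw": 30}
    - {"offset": [0, 0, 0], "spin": 0, "jaw": 30}
    - {"offset": [0, 0, 0], "spin": 0, "jaw": 30}
  force: 20

```text
clock: 9.2
eef_pos: [513.2, -172.7, 293.0]
eef_rot: [-3.142, 0.0, 0.249]
wrist_force: [-0.1, 0.4, -3.3]
finger_gap: 38.2
```

```bash
cat > f.py <<'E'
from h import *
L=[]
for i in range(6):
  cam('side');s=manip.read_state();L.append(np.r_[s['eef_pos'],s['eef_rot'][2],s['wrist_force'],s['moment'],s['finger_gap']])
print(np.round(np.mean(L,0),3))
E
python3 f.py
```

```text
[ 5.13250e+02 -1.72723e+02  2.93072e+02  2.49000e-01 -2.44000e-01
  7.70000e-02 -2.74400e+00  2.00000e-02 -2.60000e-02  1.00000e-03
  3.79720e+01]
```

>>> drive_tool:
  rows:
    - {"offset": [0, 0, 1], "spin": 0, "jaw": 30}
    - {"offset": [0, 0, 0], "spin": 0, "jaw": 39.2}
    - {"offset": [0, 0, 0], "spin": 0, "jaw": 39.2}
    - {"offset": [0, 0, 0], "spin": 0, "jaw": 39.2}
    - {"offset": [0, 0, 0], "spin": 0, "jaw": 39.2}
  force: 20

```text
clock: 10.0
eef_pos: [513.3, -172.7, 292.2]
eef_rot: [3.141, -0.0, 0.249]
wrist_force: [0.1, -0.8, 0.2]
finger_gap: 39.2
```

```bash
cat > kn.py <<'E'
from h import *
s=manip.read_state();print(np.round(s['eef_pos'],2),round(s['eef_rot'][2],4),np.round(s['wrist_force'],1),np.round(s['moment'],2),round(s['finger_gap'],1))
c=cam("side");P=cloud(c);X,Y,Z=P[...,0],P[...,1],P[...,2]
r=np.hypot(X-514,Y+173)
m=(r>70)&(r<112)&(c["color"].max(-1)<70)&(Z>170)&(Z<245)
vv,uu=np.nonzero(m)
if m.sum():
    print(m.sum(),"knob med",np.round(np.median(P[m],0),1),"px",uu.min(),uu.max(),vv.min(),vv.max(),"Z",np.round(np.percentile(P[m],[2,98],axis=0)[:,2],1))
    a=Z>np.percentile(Z[m],85)
    q=P[m&a].mean(0);print("top patch",np.round(q,1),"angle",np.degrees(np.arctan2(q[1]+173,q[0]-514)))
E
python3 kn.py
```

```text
[ 513.28 -172.74  292.19] 0.2491 [ 0.1 -0.8  0.2] [-0.01 -0.02 -0.02] 39.2
127 knob med [ 423.3 -200.6  208.7] px 229 239 263 278 Z [185.7 219.1]
top patch [ 423.9 -195.7  218.3] angle -165.84701874534127
```

```bash
python3 kn.py; python3 look.py side 485 -180 190 38 drop
```

```text
[ 513.27 -172.73  292.17] 0.2491 [-1.2 -0.1  0.1] [-0.03  0.05 -0.01] 39.0
126 knob med [ 423.4 -201.3  208.7] px 229 239 263 278 Z [185.9 219.5]
top patch [ 423.4 -197.3  218.5] angle -164.97756927150968
origin px 223 228 scale 7.368421052631579
```

View pics/drop.png

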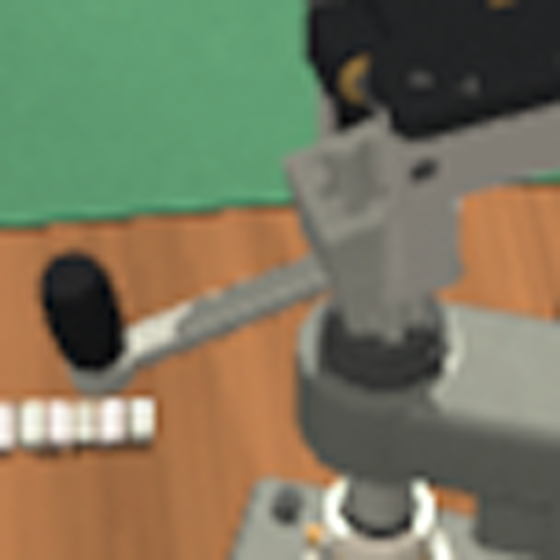

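The side view shows the lever tipped on the nose, knob end low (knob at crop (80,310)). I'll right it by gripping lightly high on the hub and drawing it toward +x.

>>> drive_tool:
  rows:
    - {"offset": [-4, 0, 0], "spin": 0, "jaw": 39.2}
    - {"offset": [0, 0, 0], "spin": 0, "jaw": 34}
    - {"offset": [0, 0, 0], "spin": 0, "jaw": 34}
    - {"offset": [0, 0, 0], "spin": 0, "jaw": 34}
    - {"offset": [1, 0, 0], "spin": 0, "jaw": 34}
    - {"offset": [1, 0, 0], "spin": 0, "jaw": 34}
    - {"offset": [1, 0, 0], "spin": 0, "jaw": 34}
    - {"offset": [0, 0, 0], "spin": 0, "jaw": 34}
  force: 8

```text
clock: 10.95
eef_pos: [512.2, -173.0, 291.8]
eef_rot: [-3.141, 0.001, 0.249]
wrist_force: [-4.3, -1.9, -1.3]
finger_gap: 37.8
```

```bash
python3 kn.py
```

```text
[ 512.19 -173.03  291.8 ] 0.2491 [-4.3 -1.9 -1.3] [-0.41  0.83  0.  ] 37.8
126 knob med [ 425.3 -202.3  214.3] px 230 239 261 277 Z [190.4 223.4]
top patch [ 426.1 -197.2  222.6] angle -164.63622146544168
```

>>> drive_tool:
  rows:
    - {"offset": [1, 0, 0], "spin": 0, "jaw": 34}
    - {"offset": [1, 0, 0], "spin": 0, "jaw": 34}
    - {"offset": [0, 0, 0], "spin": 0, "jaw": 34}
    - {"offset": [0, 0, 0], "spin": 0, "jaw": 34}
  force: 14

```text
clock: 11.4
eef_pos: [513.7, -172.6, 291.6]
eef_rot: [-3.141, 0.002, 0.249]
wrist_force: [-7.7, -2.7, -1.1]
finger_gap: 37.9
```

```bash
python3 kn.py
```

```text
[ 513.73 -172.65  291.63] 0.2489 [-7.7 -2.7 -1.1] [-0.64  1.56  0.01] 37.9
125 knob med [ 425.8 -202.2  215.6] px 230 239 261 276 Z [190.  225.4]
top patch [ 426.1 -196.5  224.7] angle -165.01747209924366
```

```bash
cat >> kn.py <<'E'
rows=np.unique(vv); ctr=[(v,(uu[vv==v].min()+uu[vv==v].max())/2) for v in rows if (vv==v).sum()>=6]
k=np.polyfit(*zip(*ctr),1); print("knob lean px/px",round(k[0],3),"upright ~ +0.06", ctr[0],ctr[-1])
E
python3 kn.py
```

```text
[ 513.74 -172.67  291.66] 0.2489 [-7.5 -3.2 -2.7] [-0.61  1.56 -0.06] 38.1
125 knob med [ 425.8 -202.   216.4] px 230 239 261 276 Z [189.5 226.4]
top patch [ 427.2 -197.2  225.2] angle -164.45297687238877
knob lean px/px 0.14 upright ~ +0.06 (np.int64(262), np.float64(234.0)) (np.int64(274), np.float64(236.0))
```

>>> drive_tool:
  rows:
    - {"offset": [0.7, 0, 0], "spin": 0, "jaw": 34}
    - {"offset": [0.7, 0, 0], "spin": 0, "jaw": 34}
    - {"offset": [0.6, 0, 0], "spin": 0, "jaw": 34}
    - {"offset": [0, 0, 0], "spin": 0, "jaw": 34}
  force: 20

```text
clock: 11.9
eef_pos: [515.2, -172.3, 291.4]
eef_rot: [-3.141, 0.004, 0.249]
wrist_force: [-12.8, -3.4, -1.8]
finger_gap: 37.8
```

```bash
python3 kn.py
```

```text
[ 515.24 -172.3   291.43] 0.2488 [-12.8  -3.4  -1.8] [-0.78  2.46  0.04] 37.8
126 knob med [ 426.6 -202.1  216.8] px 231 240 260 275 Z [194.  228.3]
top patch [ 426.8 -197.   226.7] angle -164.63140556790097
knob lean px/px 0.111 upright ~ +0.06 (np.int64(261), np.float64(234.5)) (np.int64(274), np.float64(236.0))
```

>>> drive_tool:
  rows:
    - {"offset": [0, 0, 0.7], "spin": 0, "jaw": 34}
    - {"offset": [0, 0, 0.7], "spin": 0, "jaw": 34}
    - {"offset": [0, 0, 0], "spin": 0, "jaw": 34}
  force: 20

```text
clock: 12.25
eef_pos: [515.8, -172.2, 291.0]
eef_rot: [3.141, 0.001, 0.249]
wrist_force: [-8.5, -1.8, 4.8]
finger_gap: 38.0
```

```bash
python3 kn.py
```

```text
[ 515.76 -172.18  291.02] 0.2489 [-8.5 -1.8  4.8] [-0.42  1.92 -0.08] 38.0
129 knob med [ 426.7 -202.3  218.2] px 231 240 260 275 Z [191.9 228.6]
top patch [ 427.6 -198.2  227.7] angle -163.71864323596924
knob lean px/px 0.099 upright ~ +0.06 (np.int64(261), np.float64(234.5)) (np.int64(274), np.float64(236.0))
```

>>> drive_tool:
  rows:
    - {"offset": [0, 0, 0.6], "spin": 0, "jaw": 34}
    - {"offset": [0, 0, 0.6], "spin": 0, "jaw": 34}
    - {"offset": [0, 0, 0], "spin": 0, "jaw": 34}
  force: 20

```text
clock: 12.6
eef_pos: [516.2, -172.1, 290.6]
eef_rot: [3.141, -0.001, 0.249]
wrist_force: [-6.8, -1.2, 9.9]
finger_gap: 38.1
```

```bash
python3 kn.py;python3 look.py side 485 -180 190 38 r2
```

```text
[ 516.19 -172.06  290.55] 0.2491 [-6.8 -1.2  9.9] [-0.11  1.53 -0.07] 38.1
130 knob med [ 426.9 -201.9  218.8] px 231 240 259 275 Z [194.4 229.7]
top patch [ 427.4 -197.4  228.9] angle -164.27268455141862
knob lean px/px 0.087 upright ~ +0.06 (np.int64(260), np.float64(234.5)) (np.int64(274), np.float64(235.5))
origin px 223 228 scale 7.368421052631579
```

View pics/r2.png

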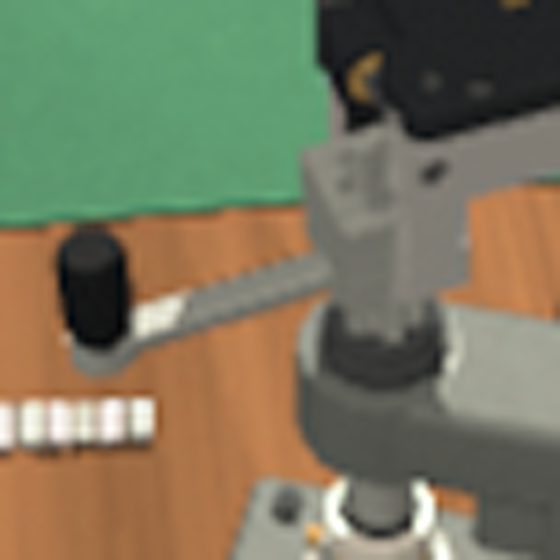

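>>> drive_tool:
  rows:
    - {"offset": [0, 0.1, 0], "spin": 2.5, "jaw": 34}
    - {"offset": [0, 0.1, 0], "spin": 2.5, "jaw": 34}
    - {"offset": [0, 0.1, 0], "spin": 2.5, "jaw": 34}
    - {"offset": [0, 0.1, 0], "spin": 2.5, "jaw": 34}
  force: 25

```text
clock: 13.1
eef_pos: [516.3, -173.0, 290.6]
eef_rot: [3.14, -0.001, 0.073]
wrist_force: [-6.8, -4.6, 7.6]
finger_gap: 38.1
```

```bash
python3 kn.py
```

```text
[ 516.25 -172.99  290.56] 0.0727 [-6.8 -4.6  7.6] [-1.03  1.43  0.13] 38.1
131 knob med [ 424.6 -186.6  218.5] px 229 238 254 270 Z [193.7 229.3]
top patch [ 423.8 -181.3  228.6] angle -174.72264441392753
knob lean px/px 0.109 upright ~ +0.06 (np.int64(255), np.float64(233.0)) (np.int64(269), np.float64(234.5))
```

>>> drive_tool:
  rows:
    - {"offset": [-0.5, 0.5, 0], "spin": 2.5, "jaw": 34}
    - {"offset": [0, 0.2, 0], "spin": 2.5, "jaw": 34}
    - {"offset": [0, 0.2, 0], "spin": 2.5, "jaw": 34}
    - {"offset": [0, 0.1, 0], "spin": 2.5, "jaw": 34}
  force: 25

```text
clock: 13.55
eef_pos: [515.9, -173.8, 290.5]
eef_rot: [3.14, -0.002, -0.102]
wrist_force: [-4.8, -3.7, 5.9]
finger_gap: 38.2
```

```bash
python3 kn.py
```

```text
[ 515.94 -173.8   290.5 ] -0.1018 [-4.8 -3.7  5.9] [-0.64  1.05  0.11] 38.2
126 knob med [ 424.6 -171.3  219.4] px 229 238 249 264 Z [195.4 229.6]
top patch [ 424.  -166.1  228.7] angle 175.6126259337681
knob lean px/px 0.12 upright ~ +0.06 (np.int64(250), np.float64(232.5)) (np.int64(263), np.float64(234.0))
```

>>> drive_tool:
  rows:
    - {"offset": [-0.2, 0.4, 0], "spin": 2.5, "jaw": 34}
    - {"offset": [0, 0.2, 0], "spin": 2.5, "jaw": 34}
    - {"offset": [0, 0.2, 0.2], "spin": 2.5, "jaw": 34}
    - {"offset": [0, 0.1, 0], "spin": 2.5, "jaw": 34}
  force: 25

```text
clock: 14.0
eef_pos: [515.6, -174.4, 290.3]
eef_rot: [3.141, -0.002, -0.276]
wrist_force: [-3.8, -0.3, 7.0]
finger_gap: 37.8
```

```bash
python3 kn.py
```

```text
[ 515.63 -174.43  290.33] -0.2762 [-3.8 -0.3  7. ] [-0.17  1.03  0.04] 37.8
122 knob med [ 427.1 -155.9  217.9] px 230 238 244 259 Z [195. 229.]
top patch [ 427.8 -150.6  228.6] angle 165.41548796278306
knob lean px/px 0.086 upright ~ +0.06 (np.int64(245), np.float64(233.5)) (np.int64(258), np.float64(234.5))
```

>>> drive_tool:
  rows:
    - {"offset": [-0.1, 0.1, 0], "spin": 2.5, "jaw": 34}
    - {"offset": [0, 0.1, 0], "spin": 2.5, "jaw": 34}
    - {"offset": [0, 0.1, 0.2], "spin": 2.5, "jaw": 34}
    - {"offset": [0, 0.1, 0], "spin": 2.5, "jaw": 34}
  force: 25

```text
clock: 14.45
eef_pos: [515.4, -174.5, 289.1]
eef_rot: [-3.141, -0.001, -0.451]
wrist_force: [-1.3, 0.2, -2.0]
finger_gap: 37.4
```

```bash
python3 kn.py
```

```text
[ 515.43 -174.45  289.08] -0.4507 [-1.3  0.2 -2. ] [0.05 0.38 0.03] 37.4
121 knob med [ 432.5 -140.2  216.2] px 232 240 240 255 Z [194.7 227. ]
top patch [ 433.6 -135.5  226.7] angle 154.96763818457998
knob lean px/px 0.066 upright ~ +0.06 (np.int64(240), np.float64(235.5)) (np.int64(254), np.float64(236.5))
```

>>> drive_tool:
  rows:
    - {"offset": [0, 0, 1], "spin": 0, "jaw": 34}
    - {"offset": [0, 0, 1], "spin": 0, "jaw": 34}
    - {"offset": [0, 0, 0], "spin": 0, "jaw": 34}
  force: 25

```text
clock: 14.8
eef_pos: [515.3, -174.5, 286.7]
eef_rot: [-3.141, 0.0, -0.448]
wrist_force: [0.1, 0.3, -2.7]
finger_gap: 37.6
```

```bash
python3 kn.py
```

```text
[ 515.27 -174.53  286.74] -0.4481 [ 0.1  0.3 -2.7] [ 0.05 -0.    0.  ] 37.6
122 knob med [ 432.5 -140.6  213.9] px 232 240 241 256 Z [192.6 225.3]
top patch [ 432.1 -135.3  224.7] angle 155.3007245892711
knob lean px/px 0.077 upright ~ +0.06 (np.int64(241), np.float64(235.5)) (np.int64(255), np.float64(236.5))
```

>>> drive_tool:
  rows:
    - {"offset": [0, 0, 1.5], "spin": 0, "jaw": 34}
    - {"offset": [0, 0, 1.5], "spin": 0, "jaw": 34}
    - {"offset": [0, 0, 1.5], "spin": 0, "jaw": 34}
    - {"offset": [0, 0, 1.5], "spin": 0, "jaw": 34}
    - {"offset": [0, 0, 0], "spin": 0, "jaw": 34}
  force: 25

```text
clock: 15.35
eef_pos: [515.2, -174.6, 280.8]
eef_rot: [3.142, 0.0, -0.449]
wrist_force: [-0.3, 0.4, -2.5]
finger_gap: 37.4
```

Sliding freely.

>>> drive_tool:
  rows:
    - {"offset": [0, 0, 1.5], "spin": 0, "jaw": 34}
    - {"offset": [0, 0, 1.5], "spin": 0, "jaw": 34}
    - {"offset": [0, 0, 1.5], "spin": 0, "jaw": 34}
    - {"offset": [0, 0, 1.5], "spin": 0, "jaw": 34}
    - {"offset": [0, 0, 1.5], "spin": 0, "jaw": 34}
    - {"offset": [0, 0, 0], "spin": 0, "jaw": 34}
    - {"offset": [0, 0, 0], "spin": 0, "jaw": 34}
  force: 25

```text
clock: 16.05
eef_pos: [515.3, -174.6, 273.5]
eef_rot: [-3.141, -0.0, -0.449]
wrist_force: [1.5, 0.5, -4.1]
finger_gap: 38.1
```

>>> drive_tool:
  rows:
    - {"offset": [0, 0, 1], "spin": 0, "jaw": 34}
    - {"offset": [0, 0, 1], "spin": 0, "jaw": 34}
    - {"offset": [0, 0, 1], "spin": 0, "jaw": 34}
    - {"offset": [0, 0, 1], "spin": 0, "jaw": 34}
    - {"offset": [0, 0, 0], "spin": 0, "jaw": 34}
  force: 25

```text
clock: 16.55
eef_pos: [515.3, -174.6, 269.7]
eef_rot: [-3.141, -0.001, -0.449]
wrist_force: [2.1, 1.4, 0.7]
finger_gap: 37.8
```

>>> drive_tool:
  rows:
    - {"offset": [0, 0, 0.8], "spin": 0, "jaw": 34}
    - {"offset": [0, 0, 0.8], "spin": 0, "jaw": 34}
    - {"offset": [0, 0, 0], "spin": 0, "jaw": 34}
    - {"offset": [0, 0, 0], "spin": 0, "jaw": 34}
  force: 25

```text
clock: 16.95
eef_pos: [515.4, -174.6, 269.3]
eef_rot: [-3.141, -0.002, -0.449]
wrist_force: [-0.2, 3.2, 12.7]
finger_gap: 37.8
```

```bash
python3 kn.py
```

```text
[ 515.43 -174.63  269.25] -0.449 [-0.2  3.2 12.7] [0.81 0.27 0.05] 37.8
114 knob med [ 432.6 -141.3  197.4] px 232 240 246 261 Z [173.2 209.2]
top patch [ 432.3 -136.1  207.7] angle 155.67461819269187
knob lean px/px 0.093 upright ~ +0.06 (np.int64(247), np.float64(235.5)) (np.int64(260), np.float64(237.0))
```

>>> drive_tool:
  rows:
    - {"offset": [0, 0, -0.8], "spin": 0, "jaw": 60}
    - {"offset": [0, 0, 0], "spin": 0, "jaw": 60}
    - {"offset": [0, 0, 0], "spin": 0, "jaw": 60}
    - {"offset": [0, 0, -20], "spin": 0, "jaw": 60}
    - {"offset": [0, 0, -20], "spin": 0, "jaw": 60}
    - {"offset": [0, 0, -20], "spin": 0, "jaw": 60}
    - {"offset": [-22, 0, 0], "spin": 0, "jaw": 60}
    - {"offset": [-22, 0, 0], "spin": 0, "jaw": 60}
    - {"offset": [-22, 0, 0], "spin": 0, "jaw": 60}
    - {"offset": [-21.5, 0, 0], "spin": 0, "jaw": 60}
    - {"offset": [0, 0, 0], "spin": -8.5, "jaw": 60}
    - {"offset": [0, 0, 0], "spin": -8.5, "jaw": 60}
    - {"offset": [0, 0, 0], "spin": -8.5, "jaw": 60}
    - {"offset": [0, 0, 0], "spin": -8.5, "jaw": 60}
    - {"offset": [0, 0, 0], "spin": -8.5, "jaw": 60}
    - {"offset": [0, 0, 0], "spin": -8.5, "jaw": 60}
    - {"offset": [0, 0, 0], "spin": -8.5, "jaw": 60}
    - {"offset": [0, 0, 0], "spin": -8.5, "jaw": 60}
    - {"offset": [0, 0, 0], "spin": -8.5, "jaw": 60}
  force: 20

```text
clock: 18.9
eef_pos: [436.3, -136.7, 328.5]
eef_rot: [-3.141, 0.0, 0.892]
wrist_force: [-0.5, -0.4, 0.0]
finger_gap: 59.9
```

```bash
python3 kn.py;python3 look.py side 485 -165 190 38 home
```

```text
[ 436.28 -136.72  328.54] 0.8922 [-0.5 -0.4  0. ] [ 0.01 -0.05  0.05] 59.9
118 knob med [ 433.5 -141.7  200.4] px 233 241 245 260 Z [176.5 212.4]
top patch [ 432.5 -137.2  211.8] angle 156.29674921712342
knob lean px/px 0.022 upright ~ +0.06 (np.int64(246), np.float64(236.5)) (np.int64(259), np.float64(236.5))
origin px 222 223 scale 7.368421052631579
```

View pics/home.png

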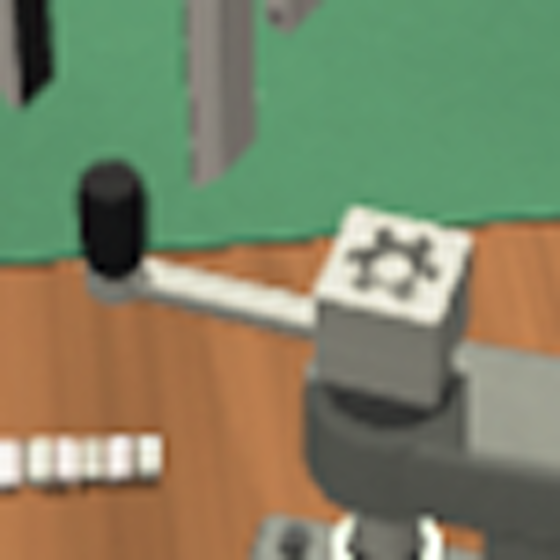

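The lever is home and upright: the hub sits on the collar at crop (395,380), and the knob is at (112,220). Next, the knob.

>>> drive_tool:
  rows:
    - {"offset": [0, 0, 0], "spin": -8.5, "jaw": 50}
    - {"offset": [0, 0, 0], "spin": -8.5, "jaw": 50}
    - {"offset": [0, 0, 0], "spin": -8.5, "jaw": 50}
    - {"offset": [0, 0, 0], "spin": -8.5, "jaw": 50}
    - {"offset": [0, 0, 0], "spin": -8.5, "jaw": 50}
    - {"offset": [0, 0, 0], "spin": -8.5, "jaw": 50}
    - {"offset": [0, 0, 0], "spin": -8.5, "jaw": 50}
    - {"offset": [0, 0, 0], "spin": -8.5, "jaw": 50}
    - {"offset": [0, 0, 0], "spin": -8.5, "jaw": 50}
    - {"offset": [0, 0, 0], "spin": -8.5, "jaw": 50}
    - {"offset": [0, 0, 0], "spin": -8.5, "jaw": 50}
    - {"offset": [0, 0, 0], "spin": -8.5, "jaw": 50}
    - {"offset": [5.2, 0, 0], "spin": 0, "jaw": 50}
    - {"offset": [0, 0, 0], "spin": 0, "jaw": 50}
  force: 20

```text
clock: 20.4
eef_pos: [431.3, -134.1, 328.7]
eef_rot: [-3.142, -0.0, 2.659]
wrist_force: [1.2, -0.0, -0.1]
finger_gap: 50.1
```

>>> drive_tool:
  rows:
    - {"offset": [0, 0, 20], "spin": 0, "jaw": 50}
    - {"offset": [0, 0, 20], "spin": 0, "jaw": 50}
    - {"offset": [0, 0, 14], "spin": 0, "jaw": 50}
    - {"offset": [0, 0, 0], "spin": 0, "jaw": 50}
    - {"offset": [0, 0, 0], "spin": 0, "jaw": 28}
    - {"offset": [0, 0, 0], "spin": 0, "jaw": 28}
    - {"offset": [0, 0, 0], "spin": 0, "jaw": 28}
    - {"offset": [0, 0, 0], "spin": 0, "jaw": 28}
  force: 10

```text
clock: 21.2
eef_pos: [431.8, -134.3, 275.2]
eef_rot: [3.142, 0.001, 2.666]
wrist_force: [0.3, 0.2, 0.8]
finger_gap: 28.4
```

>>> drive_tool:
  rows:
    - {"offset": [-0.2, 6.3, 0], "spin": 4, "jaw": 28}
    - {"offset": [-0.2, 6.3, 0], "spin": 4, "jaw": 28}
    - {"offset": [-0.2, 6.3, 0], "spin": 4, "jaw": 28}
    - {"offset": [-0.2, 6.3, 0], "spin": 4, "jaw": 28}
  force: 10

```text
clock: 21.6
eef_pos: [446.0, -113.6, 274.9]
eef_rot: [-3.141, -0.001, 2.384]
wrist_force: [-3.8, -0.9, 0.5]
finger_gap: 28.1
```

```bash
python3 kn.py
```

```text
[ 445.99 -113.59  274.88] 2.3838 [-3.8 -0.9  0.5] [-0.14  0.62 -0.09] 28.1
135 knob med [ 455.5 -106.3  206.7] px 241 248 227 253 Z [180.1 235.5]
top patch [ 458.9 -104.3  230.8] angle 128.73556774467954
knob lean px/px 0.012 upright ~ +0.06 (np.int64(239), np.float64(244.5)) (np.int64(246), np.float64(245.0))
```

>>> drive_tool:
  rows:
    - {"offset": [-0.2, 6.3, 0], "spin": 4, "jaw": 28}
    - {"offset": [-0.2, 6.3, 0], "spin": 4, "jaw": 28}
    - {"offset": [-0.2, 6.3, 0], "spin": 4, "jaw": 28}
    - {"offset": [-0.2, 6.3, 0], "spin": 4, "jaw": 28}
    - {"offset": [-0.2, 6.3, 0], "spin": 4, "jaw": 28}
    - {"offset": [-0.2, 6.3, 0], "spin": 4, "jaw": 28}
    - {"offset": [-0.2, 6.3, 0], "spin": 4, "jaw": 28}
  force: 10

```text
clock: 22.35
eef_pos: [482.7, -89.8, 274.7]
eef_rot: [-3.141, -0.001, 1.897]
wrist_force: [-4.6, 0.5, 0.3]
finger_gap: 27.9
```

>>> drive_tool:
  rows:
    - {"offset": [-0.2, 6.3, 0], "spin": 4, "jaw": 28}
    - {"offset": [-0.2, 6.3, 0], "spin": 4, "jaw": 28}
    - {"offset": [-0.2, 6.3, 0], "spin": 4, "jaw": 28}
    - {"offset": [-0.2, 6.3, 0], "spin": 4, "jaw": 28}
    - {"offset": [-0.2, 6.3, 0], "spin": 4, "jaw": 28}
    - {"offset": [-0.2, 6.3, 0], "spin": 4, "jaw": 28}
    - {"offset": [0, 0, 0], "spin": 0, "jaw": 28}
  force: 10

```text
clock: 23.05
eef_pos: [520.3, -85.3, 274.6]
eef_rot: [-3.141, -0.0, 1.48]
wrist_force: [-1.0, 0.9, -0.4]
finger_gap: 28.2
```

>>> drive_tool:
  rows:
    - {"offset": [0, 1.6, 0], "spin": 1, "jaw": 28}
    - {"offset": [0, 1.6, 0], "spin": 1, "jaw": 28}
    - {"offset": [0, 1.6, 0], "spin": 1, "jaw": 28}
    - {"offset": [0, 1.6, 0], "spin": 1, "jaw": 28}
    - {"offset": [0, 1.6, 0], "spin": 1, "jaw": 28}
    - {"offset": [0, 1.6, 0], "spin": 1, "jaw": 28}
  force: 10

```text
clock: 23.65
eef_pos: [529.7, -86.7, 274.8]
eef_rot: [-3.142, -0.0, 1.374]
wrist_force: [-2.5, 2.4, -0.3]
finger_gap: 27.9
```

>>> drive_tool:
  rows:
    - {"offset": [0.2, 1.6, 0], "spin": 1, "jaw": 28}
    - {"offset": [0.2, 1.6, 0], "spin": 1, "jaw": 28}
    - {"offset": [0.2, 1.6, 0], "spin": 1, "jaw": 28}
    - {"offset": [0.2, 1.6, 0], "spin": 1, "jaw": 28}
    - {"offset": [0, 1.6, 0], "spin": 1, "jaw": 28}
  force: 10

```text
clock: 24.15
eef_pos: [537.7, -87.9, 274.8]
eef_rot: [3.142, 0.0, 1.286]
wrist_force: [-3.7, -1.6, -0.7]
finger_gap: 27.8
```

Now 3 mm at a time, watching the force.

>>> drive_tool:
  rows:
    - {"offset": [0, 1.2, 0], "spin": 0.8, "jaw": 28}
    - {"offset": [0, 1.2, 0], "spin": 0.8, "jaw": 28}
    - {"offset": [0, 1.2, 0], "spin": 0.8, "jaw": 28}
  force: 10

```text
clock: 24.45
eef_pos: [541.1, -88.8, 274.8]
eef_rot: [-3.142, 0.0, 1.245]
wrist_force: [-3.8, -1.8, -0.7]
finger_gap: 28.1
```

>>> drive_tool:
  rows:
    - {"offset": [0, 1.2, 0], "spin": 0.8, "jaw": 28}
    - {"offset": [0, 1.2, 0], "spin": 0.8, "jaw": 28}
  force: 10

```text
clock: 24.65
eef_pos: [543.4, -89.6, 274.8]
eef_rot: [-3.142, -0.0, 1.217]
wrist_force: [-3.0, -0.0, 0.4]
finger_gap: 28.0
```

>>> drive_tool:
  rows:
    - {"offset": [0, 1.2, 0], "spin": 0.8, "jaw": 28}
    - {"offset": [0, 1.2, 0], "spin": 0.8, "jaw": 28}
    - {"offset": [0, 1.2, 0], "spin": 0.8, "jaw": 28}
  force: 10

```text
clock: 24.95
eef_pos: [546.8, -90.9, 274.7]
eef_rot: [-3.142, -0.0, 1.175]
wrist_force: [-3.1, -1.6, -0.6]
finger_gap: 28.2
```

>>> drive_tool:
  rows:
    - {"offset": [0, 1.2, 0], "spin": 0.8, "jaw": 28}
    - {"offset": [0, 1.2, 0], "spin": 0.8, "jaw": 28}
  force: 10

```text
clock: 25.15
eef_pos: [549.0, -91.8, 274.8]
eef_rot: [3.142, -0.0, 1.147]
wrist_force: [-2.7, -0.7, 0.1]
finger_gap: 28.3
```

>>> drive_tool:
  rows:
    - {"offset": [0, 1.2, 0], "spin": 0.8, "jaw": 28}
    - {"offset": [0, 1.2, 0], "spin": 0.8, "jaw": 28}
  force: 10

```text
clock: 25.35
eef_pos: [551.1, -92.8, 274.7]
eef_rot: [-3.142, -0.0, 1.119]
wrist_force: [-3.2, -1.5, -0.5]
finger_gap: 28.4
```

>>> drive_tool:
  rows:
    - {"offset": [0, 1.2, 0], "spin": 0.8, "jaw": 28}
    - {"offset": [0, 1.2, 0], "spin": 0.8, "jaw": 28}
  force: 10

```text
clock: 25.55
eef_pos: [553.3, -93.9, 274.7]
eef_rot: [-3.142, -0.0, 1.091]
wrist_force: [-3.2, -1.0, -0.1]
finger_gap: 27.9
```

>>> drive_tool:
  rows:
    - {"offset": [0, 1.2, 0], "spin": 0.8, "jaw": 28}
    - {"offset": [0, 1.2, 0], "spin": 0.8, "jaw": 28}
  force: 10

```text
clock: 25.75
eef_pos: [555.4, -95.0, 274.7]
eef_rot: [-3.142, 0.0, 1.063]
wrist_force: [-3.1, -0.2, 0.2]
finger_gap: 28.1
```

>>> drive_tool:
  rows:
    - {"offset": [0, 1.2, 0], "spin": 0.8, "jaw": 28}
    - {"offset": [0, 1.2, 0], "spin": 0.8, "jaw": 28}
  force: 10

```text
clock: 25.95
eef_pos: [557.5, -96.2, 274.8]
eef_rot: [-3.142, -0.0, 1.035]
wrist_force: [-3.9, -0.6, -0.5]
finger_gap: 27.9
```

>>> drive_tool:
  rows:
    - {"offset": [0, 0.9, 0], "spin": 0.6, "jaw": 28}
    - {"offset": [0, 0.9, 0], "spin": 0.6, "jaw": 28}
  force: 10

```text
clock: 26.15
eef_pos: [559.0, -97.1, 274.8]
eef_rot: [-3.142, -0.0, 1.014]
wrist_force: [-3.4, -0.3, -0.7]
finger_gap: 28.0
```

>>> drive_tool:
  rows:
    - {"offset": [0, 0.9, 0], "spin": 0.6, "jaw": 28}
    - {"offset": [0, 0.9, 0], "spin": 0.6, "jaw": 28}
  force: 10

```text
clock: 26.35
eef_pos: [560.6, -98.0, 274.8]
eef_rot: [3.142, -0.0, 0.993]
wrist_force: [-3.8, -0.0, -0.3]
finger_gap: 28.1
```

>>> drive_tool:
  rows:
    - {"offset": [0, 0.9, 0], "spin": 0.6, "jaw": 28}
    - {"offset": [0, 0.9, 0], "spin": 0.6, "jaw": 28}
  force: 10

```text
clock: 26.55
eef_pos: [562.0, -99.1, 274.7]
eef_rot: [-3.142, -0.0, 0.973]
wrist_force: [-2.4, -0.4, -0.6]
finger_gap: 27.8
```

>>> drive_tool:
  rows:
    - {"offset": [0, 0.9, 0], "spin": 0.6, "jaw": 28}
    - {"offset": [0, 0.9, 0], "spin": 0.6, "jaw": 28}
  force: 10

```text
clock: 26.75
eef_pos: [563.5, -100.0, 274.8]
eef_rot: [3.142, -0.0, 0.952]
wrist_force: [-3.9, 0.2, -0.4]
finger_gap: 27.9
```

>>> drive_tool:
  rows:
    - {"offset": [0, 0.9, 0], "spin": 0.6, "jaw": 28}
    - {"offset": [0, 0.9, 0], "spin": 0.6, "jaw": 28}
  force: 10

```text
clock: 26.95
eef_pos: [565.0, -101.1, 274.7]
eef_rot: [-3.142, -0.0, 0.931]
wrist_force: [-2.8, 0.7, -0.2]
finger_gap: 28.4
```

>>> drive_tool:
  rows:
    - {"offset": [0, 0.9, 0], "spin": 0.6, "jaw": 28}
    - {"offset": [0, 0.9, 0], "spin": 0.6, "jaw": 28}
  force: 10

```text
clock: 27.15
eef_pos: [566.4, -102.2, 274.8]
eef_rot: [3.142, -0.0, 0.91]
wrist_force: [-2.9, 1.0, -0.2]
finger_gap: 28.4
```

>>> drive_tool:
  rows:
    - {"offset": [0, 0.9, 0], "spin": 0.6, "jaw": 28}
    - {"offset": [0, 0.9, 0], "spin": 0.6, "jaw": 28}
  force: 10

```text
clock: 27.35
eef_pos: [567.9, -103.3, 274.7]
eef_rot: [-3.142, -0.0, 0.889]
wrist_force: [-3.1, 0.4, 0.1]
finger_gap: 28.0
```

>>> drive_tool:
  rows:
    - {"offset": [0, 0.9, 0], "spin": 0.6, "jaw": 28}
    - {"offset": [0, 0.9, 0], "spin": 0.6, "jaw": 28}
  force: 10

```text
clock: 27.55
eef_pos: [569.2, -104.4, 274.8]
eef_rot: [3.142, -0.0, 0.868]
wrist_force: [-3.2, 0.6, -0.2]
finger_gap: 28.1
```

>>> drive_tool:
  rows:
    - {"offset": [0, 0.9, 0], "spin": 0.6, "jaw": 28}
    - {"offset": [0, 0.9, 0], "spin": 0.6, "jaw": 28}
  force: 10

```text
clock: 27.75
eef_pos: [570.6, -105.6, 274.8]
eef_rot: [3.142, -0.0, 0.847]
wrist_force: [-3.0, 0.4, -0.5]
finger_gap: 28.1
```

>>> drive_tool:
  rows:
    - {"offset": [0, 0.9, 0], "spin": 0.6, "jaw": 28}
    - {"offset": [0, 0.9, 0], "spin": 0.6, "jaw": 28}
  force: 10

```text
clock: 27.95
eef_pos: [572.0, -106.8, 274.8]
eef_rot: [3.142, -0.0, 0.826]
wrist_force: [-2.6, 0.7, 0.5]
finger_gap: 28.1
```

>>> drive_tool:
  rows:
    - {"offset": [0, 0.9, 0], "spin": 0.6, "jaw": 28}
    - {"offset": [0, 0.9, 0], "spin": 0.6, "jaw": 28}
  force: 10

```text
clock: 28.15
eef_pos: [573.3, -108.0, 274.8]
eef_rot: [-3.142, -0.0, 0.805]
wrist_force: [-2.7, 1.2, 0.2]
finger_gap: 28.1
```

```bash
python3 look.py side 545 -135 190 45 swing
```

```text
origin px 240 204 scale 6.222222222222222
```

View pics/swing.png

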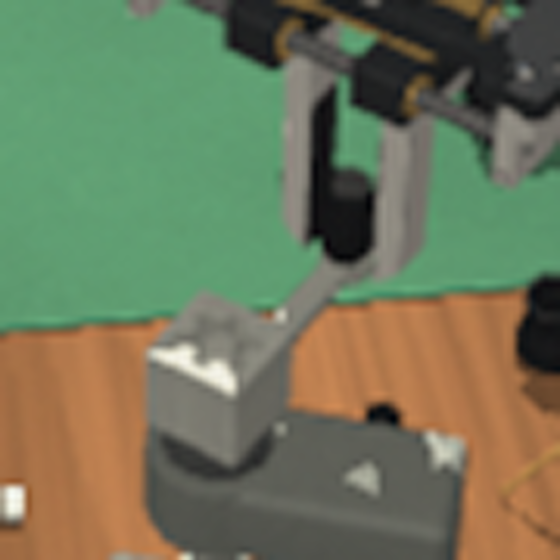

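The knob (crop (345,215)) is between the fingers, with the left one pushing, and the hub is still down on the collar. I continue.

>>> drive_tool:
  rows:
    - {"offset": [0, 0.9, 0], "spin": 0.6, "jaw": 28}
    - {"offset": [0, 0.9, 0], "spin": 0.6, "jaw": 28}
  force: 10

```text
clock: 28.4
eef_pos: [574.6, -109.2, 274.8]
eef_rot: [3.142, -0.0, 0.784]
wrist_force: [-3.1, 1.3, 0.5]
finger_gap: 28.3
```

>>> drive_tool:
  rows:
    - {"offset": [0, 0.9, 0], "spin": 0.6, "jaw": 28}
    - {"offset": [0, 0.9, 0], "spin": 0.6, "jaw": 28}
  force: 10

```text
clock: 28.6
eef_pos: [575.7, -110.5, 274.7]
eef_rot: [-3.141, 0.0, 0.763]
wrist_force: [-4.5, 3.9, 1.0]
finger_gap: 28.0
```

>>> drive_tool:
  rows:
    - {"offset": [0, 0.5, 0], "spin": 0.3, "jaw": 28}
    - {"offset": [0, 0.5, 0], "spin": 0.3, "jaw": 28}
  force: 10

```text
clock: 28.8
eef_pos: [576.2, -110.9, 274.6]
eef_rot: [-3.14, 0.0, 0.753]
wrist_force: [-6.7, 6.4, 1.3]
finger_gap: 28.0
```

The stop is felt at 9 N, rising. I hold briefly, then release, lift clear and check.

>>> drive_tool:
  rows:
    - {"offset": [0, 0.3, 0], "spin": 0, "jaw": 28}
    - {"offset": [0, 0, 0], "spin": 0, "jaw": 28}
    - {"offset": [0, 0, 0], "spin": 0, "jaw": 28}
    - {"offset": [0, -2, 0], "spin": 0, "jaw": 28}
    - {"offset": [0, -2, 0], "spin": 0, "jaw": 45}
    - {"offset": [0, 0, 0], "spin": 0, "jaw": 45}
    - {"offset": [0, 0, 0], "spin": 0, "jaw": 45}
    - {"offset": [0, 0, -20], "spin": 0, "jaw": 45}
    - {"offset": [0, 0, -30], "spin": 0, "jaw": 45}
    - {"offset": [0, 0, -30], "spin": 0, "jaw": 45}
    - {"offset": [40, 0, -10], "spin": 0, "jaw": 45}
    - {"offset": [0, 0, 0], "spin": 0, "jaw": 45}
    - {"offset": [0, 0, 0], "spin": 0, "jaw": 45}
  force: 10

```text
clock: 30.1
eef_pos: [603.3, -81.0, 364.3]
eef_rot: [-3.141, 0.0, 0.754]
wrist_force: [-0.6, 0.1, -0.5]
finger_gap: 45.0
```

```bash
python3 - <<'E'
from h import *
c=cam("side");P=cloud(c);X,Y,Z=P[...,0],P[...,1],P[...,2]
m=(abs(X-514)<32)&(abs(Y+173)<32)&(Z>196)&(Z<212);print("hub top",m.sum(),np.round(np.median(P[m],0),1),cv2.minAreaRect(P[m][:,:2].astype(np.float32)))
r=np.hypot(X-514,Y+173)
k=(r>70)&(r<112)&(c["color"].max(-1)<75)&(Z>172)&(Z<225);q=P[k];print("knob",k.sum(),np.median(q,0),np.percentile(q[:,2],[2,98]))
E
python3 look.py side 540 -140 180 50 end
```

```text
hub top 258 [ 515.6 -174.4  202.5] ((516.1594848632812, -172.3639373779297), (41.79368209838867, 38.76496505737305), 47.863197326660156)
knob 112 [ 573.49708421 -113.44704038  200.57997053] [176.04521773 212.33068823]
origin px 233 204 scale 5.6
```

View pics/end.png

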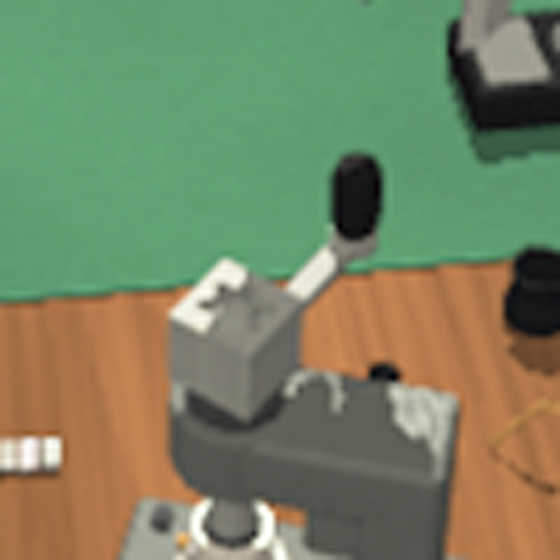

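The lever is upright and home (hub at crop (235,340), knob at (357,195)), and the gripper is clear.

```bash
python3 -c "
from cell import manip
print(manip.sign_off())"
```

```text
the job is handed in; nothing more can be done
None
```

The lever is on the press spindle, home on the shoulder, and swung clockwise until it stopped. I have handed the job in at about 30 s on the robot's clock; no verdict was reported.

- **Seating:** I took the smallest lever, the one on the green mat. When I first let go of it on the nose it tipped, knob end down, so I gripped it again and drew it nearly upright. Turning it about 40° clockwise under roughly 10 N, I felt it drop onto the splines. It then slid freely to the shoulder, where I pressed with about 13 N.
- **Swing:** I pushed the knob round by about 1.9 rad at 3–4 N. At the end the force rose over the last steps to about 9 N with little further movement. I took that as the stop, held it briefly, then released and lifted clear.

**Last checks:**
- **Hub:** its top measured 202.5 mm above the bench, against 202 mm when fully home.
- **Lever:** it stood upright in the picture, and the wrist force was back to zero.
- **Pusher gap:** I judged this from the stop alone and did not measure it.
- **Camera error:** the two cameras disagreed by about 5 mm in position, so I worked from relative positions and the measured forces.
- **Other things on the bench:** I did not measure them again. The arm stayed well above them, and those visible in the last picture looked undisturbed.

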